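# Roll the bench caddy onto its parking bay

### The arm

A 7-joint arm with a two-finger parallel gripper is mounted at the origin on the work surface. World frame = base frame: x ahead of the robot, y to its left, z up, the work surface at z = 0. Lengths are in m, angles in rad, forces in N, time in s.
With the tool pointing down it reaches from about 0.35 to 0.9 m from the base axis. Payload 19.9 kg.
Tool frame: the origin (TCP) lies between the finger pads; the fingertips stand 19 mm ahead of it and the grasp point (between the pads) is the TCP; z points along the fingers, y is the line along which they close (so a half turn about z gives the same grasp; the last joint's range is limited). The gripper opens to 94 mm and grips with 3 to 60 N. Pads are 16 mm wide; open, the fingers measure 119 mm over their backs; the gripper's body (75 mm by 177 mm) begins 78 mm behind the grasp point.
Start: joints at [-1.361, 0.417, -0.01, 1.614, 0.005, 1.111, -0.053], TCP at [0.156, 0.605, 0.224] pointing down, gripper open.
Joint ranges: [-2.81, 2.81], [-0.39, 2.02], [-1.27, 1.25], [0.06, 2.57], [-1.19, 4.33], [0.19, 2], [-2.82, 2.82]. Speed limits (rad/s): [1.89, 1.89, 2.39, 2.39, 3.01, 3.01, 3.01].

### API

Orientations are given as a 3x3 rotation matrix whose columns are the frame's x, y, z axes.
In Python, from rig import robot gives the robot as it stands. Calls block until the motion is done:
- robot.move_ptp(position, orientation): joint-space move of the TCP to a pose.
- robot.move_linear(position, velocity=0.15, frame=None, threshold=None): straight line of the TCP; frame=None keeps the orientation; velocity is the mean speed in m/s. With threshold (N) it stops when the force on the tool has changed by that much, and returns True; else False.
- robot.goto_joints(angles): joint-space move.
- robot.gripper_to(opening): finger opening in m; the grip force is fixed at half the most; returns when the fingers have stopped.
- robot.pause(seconds).
- robot.ik(position, orientation): joint angles nearest the present ones, or None.
- robot.get_state(): the state.
- robot.grab_frame(name): name is "side" or "top"; returns the picture (420x560x3 uint8, red, green, blue); there is no depth.
- robot.camera_info(name): a dict with "fx", "fy", "cx", "cy" (pixels), "dist" ([k1, k2, p1, p2, k3] as OpenCV has them; the pictures are not rectified), "rvec" (rotation vector, rad) and "tvec" (3), from world to camera coordinates, as OpenCV has them. Camera axes: x right, y down, z forward; pixel columns grow to the right and rows downward; lengths in m; the calibration is good to about 2 mm. A picture is of the moment at which its call begins. camera_info takes no time and is no camera call.
A pose or a line that the arm cannot do raises robot.PlanningError and nothing moves.
- robot.sign_off(): hands the job in; it is judged then, once.
The state is a dict: "time": time; "qpos": joint angles; "joint_vel": joint speeds; "effort": joint torques, N m; "ee_pos": TCP position; "tool_rot": TCP orientation; "force": force on the tool from outside, world axes, zero at the start; "moment": the same for the moment, N m; "opening": finger opening in m; "grasp_force": force on a finger pad.
Only numpy, scipy, OpenCV 4.12 (cv2) and the standard library are available. Lean on these libraries where they do the work, as an engineer would, in place of code of your own. Each camera call takes 0.05 s, during which the arm holds its last target. There are 200 camera calls.

### The job

Take the blue caddy by its handle bar and push it forward, wheels on the bench, until all four castors trail straight, before its nose enters the parking bay; then steer it nose first between the rails and press on gently (below 24 N) until the black friction buffer is fully in. Let go and leave the caddy parked square in the bay with its castors still trailing and its bottle standing; do not touch the bay with the gripper, and leave the beaker, jar and bottle around it alone.

Things in the scene. Friction and masses are not known exactly. Their poses are not given: they have to be found in the camera images.
- caddy: Blue tray caddy, 160 long x 116 wide (mm), about 1 kg, floor 40 above the bench, sides to 60, nose panel to 82, on four swivel castors. Origin on the bench under its centre; x forward to the nose, y to its left. A steel handle bar stands behind it. Rolls at about 0.5 N in any direction once the castors have swung round, which takes 40 to 60 mm of straight push.
- caddy_nose (a point): Centre of the white strike disc on the caddy's nose panel, 80 forward of the caddy's origin and 62 above the bench: the point that meets the buffer.
- caddy_handle (a point): Middle of the round steel handle bar (14 diameter, 100 long, level, along the caddy's y), 115 behind the caddy's origin, axis 85 above the bench; 28 clear between bar and tray rear wall (top 60 above the bench). Can be gripped from above at its middle with the fingers closing along the caddy's x.
- dock: Fixed parking bay: two aluminium rails with yellow tops, 55 high, 124 apart inside, 130 long, with splayed lead-ins 35 long at the mouth; flat green floor patch. Origin on the bench at mid-mouth, where the parallel rails begin; x points into the bay, y to its left. On its centre line, 62 above the bench, a red carriage holds the black friction buffer.
- buffer (a joint): How far the black rubber buffer (32 diameter) is pushed in: 0 = out, 0.014 m = fully in, on a solid stop. It gives at about 7 N, takes 12.5 N at full stroke, then the force climbs steeply; it stays where left. Its carriage is clamped at an unknown depth: the untouched face lies 75 to 111 mm beyond the bay's mouth.
- reagent: Loose amber bottle, 44 diameter, 85 tall, 0.1 kg, standing in the caddy's front pocket; origin at the centre of its foot.
- beaker: Glass beaker, 66 diameter, 85 tall, standing on the bench to the right of the bay (bay's -y side). Bystander; origin at the centre of its foot.
- cap_jar: White jar with blue lid, 50 diameter, 70 tall, standing on the bench to the left of the bay (bay's +y side). Bystander; origin at the centre of its foot.
- wash_bottle: White bottle with red cap, 60 diameter, 150 tall, standing on the bench beyond the caddy's path. Bystander; origin at the centre of its foot.
- wheel_fl (a point): Centre of the caddy's front left castor wheel (25 diameter). Its swivel pivot is fixed at x +53, y +40 in the caddy's frame and the wheel runs 14 from it; the castor trails straight when the wheel is directly behind (-x of) the pivot.
- wheel_fr (a point): Centre of the caddy's front right castor wheel (25 diameter). Its swivel pivot is fixed at x +53, y -40 in the caddy's frame and the wheel runs 14 from it; the castor trails straight when the wheel is directly behind (-x of) the pivot.
- wheel_rl (a point): Centre of the caddy's rear left castor wheel (25 diameter). Its swivel pivot is fixed at x -53, y +40 in the caddy's frame and the wheel runs 14 from it; the castor trails straight when the wheel is directly behind (-x of) the pivot.
- wheel_rr (a point): Centre of the caddy's rear right castor wheel (25 diameter). Its swivel pivot is fixed at x -53, y -40 in the caddy's frame and the wheel runs 14 from it; the castor trails straight when the wheel is directly behind (-x of) the pivot.

How it is judged:
On the way, in this order (a step that is already met when the one before it is completed fails the run):
1. all four castors trail straight (each wheel behind its pivot, within 6 mm sideways) while the nose is still outside the bay (y of wheel_fl in the frame of caddy between 0.034 and 0.046 m and x of each of wheel_fl, wheel_fr in the frame of caddy below 0.044 m and y of wheel_fr in the frame of caddy between -0.046 and -0.034 m and y of wheel_rl in the frame of caddy between 0.034 and 0.046 m and x of each of wheel_rl, wheel_rr in the frame of caddy below -0.062 m and y of wheel_rr in the frame of caddy between -0.046 and -0.034 m and x of caddy_nose in the frame of dock below 0 m), for 0.1 s.
2. the nose is between the rails, the caddy square to the bay (x of caddy_nose in the frame of dock above 0.03 m and angle between the x axis of caddy and the x axis of dock, either way round below 0.1 rad and y of caddy_nose in the frame of dock between -0.01 and 0.01 m), for 0.1 s.
At the end, for the whole second after the job is handed in: Buffer in by over 10 of its 14 mm; caddy released, at rest, level on its wheels, nose over 84 mm past the mouth, within 9 mm of the centre line and 0.1 rad of square; all castors trailing (wheel 9 mm or more behind its pivot, within 6 mm sideways); its bottle upright (value of joint buffer above 0.01 m and x of caddy_nose in the frame of dock above 0.084 m and angle between the x axis of caddy and the x axis of dock, either way round below 0.1 rad and y of caddy_nose in the frame of dock between -0.009 and 0.009 m and y of wheel_fl in the frame of caddy between 0.034 and 0.046 m and x of each of wheel_fl, wheel_fr in the frame of caddy below 0.044 m and y of wheel_fr in the frame of caddy between -0.046 and -0.034 m and y of wheel_rl in the frame of caddy between 0.034 and 0.046 m and x of each of wheel_rl, wheel_rr in the frame of caddy below -0.062 m and y of wheel_rr in the frame of caddy between -0.046 and -0.034 m and linear speed of caddy below 0.01 m/s and angle between caddy's own z axis and vertical below 0.05 rad and height (world z) of caddy below 0.004 m and angle between reagent's own z axis and vertical below 0.2 rad); the robot touches nothing.
It fails at once if the caddy is pressed on the bay (rails or buffer) with more than 24 N (contact force between caddy and dock above 24 N).
It fails at once if the robot touches the bay or its buffer (contact force between any of the fingers, the arm and dock above 1 N).
It fails at once if the caddy is lifted or tipped (height (world z) of caddy above 0.012 m or angle between caddy's own z axis and vertical above 0.2 rad).
It fails at once if the bottle on the caddy tips over (angle between reagent's own z axis and vertical above 0.5 rad).
It fails at once if the beaker, jar or wash bottle is moved by more than 15 mm (distance of any of beaker, cap_jar, wash_bottle from where it was at the start of the episode above 0.015 m).
It also fails if it takes over 72 s, if anything falls off the work surface, if the arm or the gripper's body presses on something with over 40 N, if the wrist force passes 120 N, or if a joint passes its speed limit or range.

## Working session

There is one attempt and no reset: what is moved stays moved. The work goes in short steps, each a Python script; the robot and the scene stay as the last script left them, time stands still between calls to the robot, and variables do not carry over. Pictures are saved under pics/ and viewed, at most 10 in all, crops included, and the job is handed in when it is done.

```bash
ls; mkdir -p pics; cat > h.py <<'E'
import numpy as np, cv2
from rig import robot
def cam(n):
    c=robot.camera_info(n); K=np.array([[c['fx'],0,c['cx']],[0,c['fy'],c['cy']],[0,0,1]])
    R=cv2.Rodrigues(np.array(c['rvec'],float))[0]; t=np.array(c['tvec'],float).ravel()
    return K,np.array(c['dist'],float),R,t
def ray(n,uv):
    K,d,R,t=cam(n); p=cv2.undistortPoints(np.array(uv,float).reshape(-1,1,2),K,d).reshape(-1,2)
    return -R.T@t,(R.T@np.c_[p,np.ones(len(p))].T).T
def onplane(n,uv,z):
    o,d=ray(n,uv); return o+d*((z-o[2])/d[:,2])[:,None]
def proj(n,P):
    K,d,R,t=cam(n); return cv2.projectPoints(np.array(P,float).reshape(-1,1,3),cv2.Rodrigues(R)[0],t,K,d)[0].reshape(-1,2)
def snap(n,f):
    im=robot.grab_frame(n)[:,:,::-1].copy(); cv2.imwrite('pics/'+f,im); return im
E
python3 - <<'E'
from h import *
for n in('top','side'):
    snap(n,n+'0.png'); K,d,R,t=cam(n); print(n,-R.T@t,R[2],K[0,0])
print(robot.get_state())
E
```

```text
pics
top [3.17872919e-01 6.96616292e-04 1.29136119e+00] [ 0.19841336 -0.01950758 -0.97992428] 524.4260430076479
side [0.40873908 0.69419615 0.86402318] [ 0.13199554 -0.66298424 -0.73690506] 510.40751869528316
{'time': 0.1, 'qpos': array([-1.36050593,  0.4178664 , -0.01030255,  1.6141298 ,  0.00468945,
        1.11073909, -0.05294539]), 'joint_vel': array([ 7.83911302e-05, -7.02000399e-04, -1.58667374e-03, -7.90770203e-04,
        1.63281792e-04,  4.12265357e-04,  4.22678273e-04]), 'effort': array([ 1.68033039e-03, -8.52593422e+01,  6.40537050e-01, -4.26698327e+01,
       -4.88191936e-02,  1.64339627e-02,  9.12723465e-06]), 'ee_pos': array([0.15563458, 0.60496187, 0.22391108]), 'tool_rot': array([[-9.68482268e-01,  2.49082429e-01, -2.02561033e-04],
       [ 2.49082499e-01,  9.68481646e-01, -1.10027312e-03],
       [-7.78820584e-05, -1.11604941e-03, -9.99999374e-01]]), 'force': array([-0.00165169,  0.4192109 , -0.1470413 ]), 'moment': array([-0.00195849,  0.00192757, -0.003087  ]), 'grasp_force': 0.0, 'opening': 0.09410728475266875}
```

View pics/top0.png

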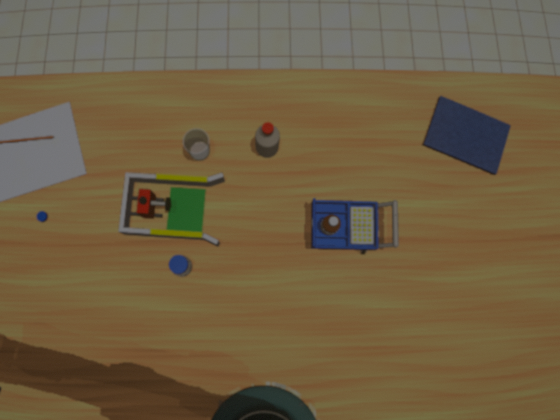

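View pics/side0.png

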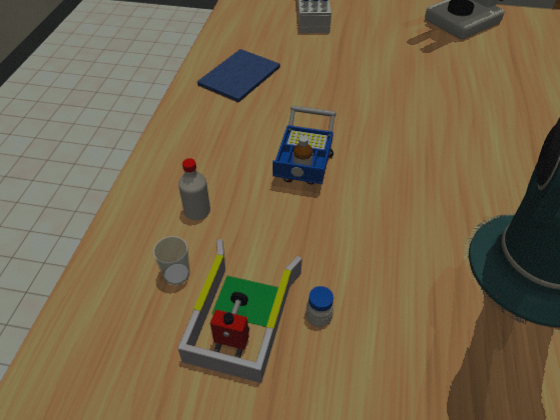

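The top view shows the caddy nose-left at about (345,225) with its handle at x≈396. The bay is at about (170,207) with its mouth to the right. The beaker is at (197,145), the jar at (179,265) and the wash bottle at (267,138). I'll measure using masks.

```bash
cat >> h.py <<'E'
def dock(im,n='top'):
    hsv=cv2.cvtColor(im,cv2.COLOR_BGR2HSV)
    m=cv2.inRange(hsv,(24,200,110),(34,255,255))
    m=cv2.morphologyEx(m,cv2.MORPH_OPEN,np.ones((2,2),np.uint8))
    cs=sorted(cv2.findContours(m,0,1)[0],key=cv2.contourArea)[-2:]
    out=[]
    for c in cs:
        P=onplane(n,c.reshape(-1,2),0.055)[:,:2]; 
        r=cv2.minAreaRect((P*1000).astype(np.float32)); B=cv2.boxPoints(r)/1000
        e=B-np.roll(B,1,0); L=np.linalg.norm(e,axis=1); i=L.argmax(); a=e[i]/L[i]
        out.append((np.array(r[0])/1000,a*np.sign(a[1]),sorted(L.round(4)[:2]),len(c)))
    return out
E
python3 - <<'E'
from h import *
im=cv2.imread('pics/top0.png')
hsv=cv2.cvtColor(im,cv2.COLOR_BGR2HSV)
for d in dock(im): print(d)
m=cv2.inRange(hsv,(105,150,60),(130,255,255)); m[:, :300]=0; m[:,420:]=0
print(cv2.countNonZero(m)); cs=cv2.findContours(m,0,1)[0]; c=max(cs,key=cv2.contourArea); r=cv2.minAreaRect(c); print(r); print(onplane('top',cv2.boxPoints(r),.06))
print('bar',onplane('top',[(396,203),(397,245)],.088)); 
m=cv2.inRange(hsv,(50,150,60),(75,255,255)); c=max(cv2.findContours(m,0,1)[0],key=cv2.contourArea); r=cv2.minAreaRect(c); print('green',r,onplane('top',cv2.boxPoints(r),0))
a=im[180:270,290:430]; b=im[160:280,100:240]
a=cv2.resize(a,None,fx=5,fy=5,interpolation=2)
b=cv2.resize(b,None,fx=4,fy=4,interpolation=2)
cv2.imwrite('pics/ca.png',np.clip(a*1.6,0,255)); cv2.imwrite('pics/cb.png',np.clip(b*1.6,0,255))
E
```

```text
(array([0.63275372, 0.1912672 ]), array([0.07239576, 0.99737597], dtype=float32), [np.float32(0.009), np.float32(0.1187)], 100)
(array([0.49741888, 0.1993483 ]), array([0.0690297 , 0.99761456], dtype=float32), [np.float32(0.0093), np.float32(0.1184)], 101)
847
((329.0, 220.0), (32.0, 32.0), 90.0)
[[ 0.56520789 -0.12563649  0.06      ]
 [ 0.56452032 -0.20309664  0.06      ]
 [ 0.48679594 -0.20004477  0.06      ]
 [ 0.48773136 -0.12349458  0.06      ]]
bar [[ 0.56024313 -0.32109636  0.088     ]
 [ 0.46000408 -0.31773936  0.088     ]]
green ((185.26220703125, 209.64024353027344), (31.36255645751953, 40.528377532958984), 6.340191841125488) [[0.51921229 0.23343389 0.        ]
 [0.62238617 0.22469889 0.        ]
 [0.61261432 0.14518571 0.        ]
 [0.50993998 0.15506686 0.        ]][ WARN:0@0.238] global loadsave.cpp:1063 imwrite_ Unsupported depth image for selected encoder is fallbacked to CV_8U.
```

View pics/ca.png

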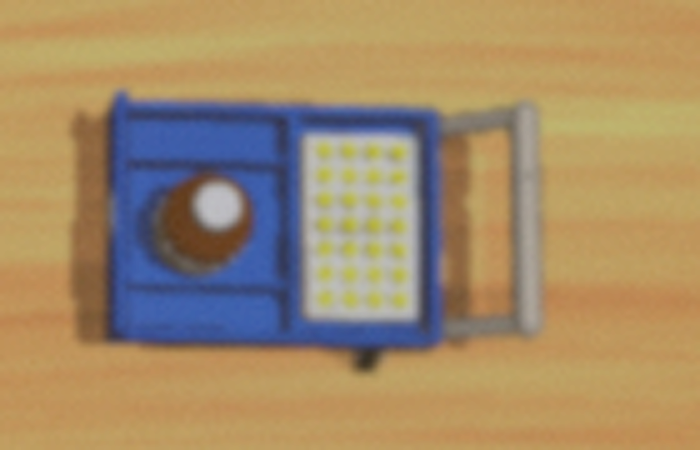

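View pics/cb.png

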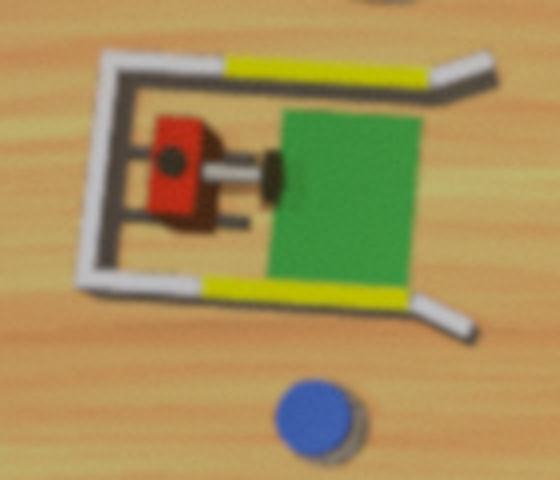

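The crops show the bar from (394.8,200.6) to (396,246.6) and the caddy's x axis nearly along world +y. The rails' yellow strips begin at the mouth, and the buffer head is at full-image (168,204). Next I'll fit the bar, cross-check the bay in the side view, and go and grip.

```bash
cat >> h.py <<'E'
def bar(im):
    hsv=cv2.cvtColor(im,cv2.COLOR_BGR2HSV); sub=hsv[198:250,386:404]
    v,u=np.nonzero((sub[...,1]<75)&(sub[...,2]>60)); m=u>=0
    c=cv2.minAreaRect(np.c_[u+386,v+198].astype(np.float32)); return c,u+386,v+198
def rot(th): # tool down, tool y along heading th
    y=np.array([np.cos(th),np.sin(th),0]); z=np.array([0,0,-1.]); return np.c_[np.cross(y,z),y,z]
E
python3 - <<'E'
from h import *
im=cv2.imread('pics/top0.png'); s=cv2.imread('pics/side0.png')
for d in dock(s,'side'): print(d)
c,u,v=bar(im)
rows=[];
for r in range(204,244):
    k=u[v==r]
    k=k[k>391]
    if len(k): rows.append((k.mean(),r))
rows=np.array(rows); P=onplane('top',rows,.09)
f=np.polyfit(P[:,0],P[:,1],1); print('bar',len(rows),v.min(),v.max(),f,P[:,:2].mean(0),np.std(P[:,1]-np.polyval(f,P[:,0])))
print(onplane('top',[(395,v.min()),(396,v.max())],.085))
# side bar ends
print('side bar',onplane('side',[(291,109),(335,114)],.085))
# tray rear edge / side edges in top at z=.06
print('rear',onplane('top',[(290+438/5,180+108/5),(290+438/5,180+347/5)],.06), 'frontfoot', onplane('top',[(290+113/5,180+95/5),(290+113/5,180+340/5)],.082))
E
```

```text
(array([0.63374823, 0.19468176]), array([0.07226075, 0.9973858 ], dtype=float32), [np.float32(0.0126), np.float32(0.1233)], 117)
(array([0.49818866, 0.20445615]), array([0.06977486, 0.99756277], dtype=float32), [np.float32(0.0125), np.float32(0.1238)], 123)
bar 40 200 246 [-0.0520382  -0.28854728] [ 0.51079027 -0.31512789] 0.0003601672113728828
[[ 0.56816111 -0.31990226  0.085     ]
 [ 0.45804108 -0.31600505  0.085     ]]
side bar [[ 0.56761207 -0.31289608  0.085     ]
 [ 0.45853083 -0.31348934  0.085     ]]
rear [[ 0.56974146 -0.2831992   0.06      ]
 [ 0.45353309 -0.27733065  0.06      ]] frontfoot [[ 0.57284952 -0.12277481  0.082     ]
 [ 0.45659501 -0.11959759  0.082     ]]
```

```bash
python3 - <<'E'
from h import *
th=1.535; R=rot(th); p=np.array([0.512,-0.3155,0.087])
robot.gripper_to(0.036)
robot.move_ptp([0.512,-0.3155,0.28],R)
robot.move_linear([0.512,-0.3155,0.15],0.15)
robot.move_linear(p,0.06,threshold=8)
s=robot.get_state(); print(s['time'],s['ee_pos'],s['force'])
snap('side','side1.png')
im=cv2.imread('pics/side1.png')[80:220,240:380]; cv2.imwrite('pics/s1c.png',cv2.resize(im,None,fx=4,fy=4,interpolation=2))
E
```

```text
6.7667 [ 0.51216583 -0.3156499   0.0873698 ] [ 0.25531343 -0.02804751  0.61804924]
```

View pics/s1c.png

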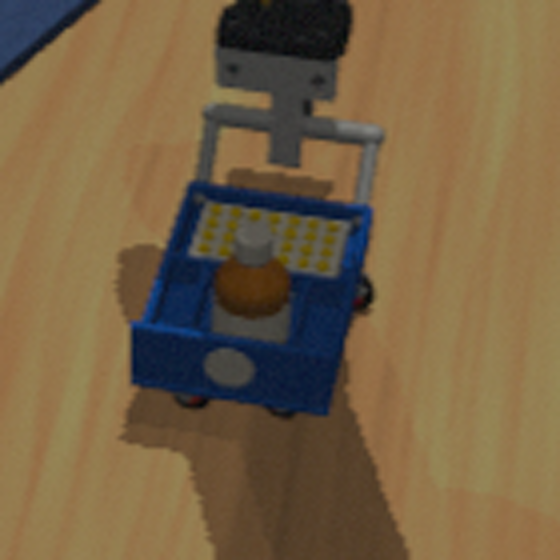

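The front finger stands between bar and tray at the bar's middle, with the bar between the pads. I'll grip and push to the pre-entry pose.

```bash
python3 - <<'E'
from h import *
robot.gripper_to(0.0)
s=robot.get_state(); print(s['time'],s['opening'],s['grasp_force'],s['force'])
th=1.4997; d=np.array([np.cos(th),np.sin(th),0]); M=np.array([0.5613,0.1376,0])
z=s['ee_pos'][2]
a=s['ee_pos']; b=M-0.245*d; b[2]=z
for k in (.5,1):
    t=1.535+(th-1.535)*k
    robot.move_linear(a+(b-a)*k,0.04,frame=rot(t),threshold=15)
    s=robot.get_state(); print(s['time'],s['ee_pos'],s['force'],s['moment'])
im=snap('top','top2.png'); cv2.imwrite('pics/t2c.png',cv2.resize(cv2.convertScaleAbs(im[150:280,110:380],alpha=1.6),None,fx=2.9,fy=2.9,interpolation=2))
im=snap('side','side2.png')
for x in dock(cv2.imread('pics/top2.png')): print(x)
E
```

```text
7.3083 0.013121708172648513 30.000210106372833 [0.4194994  0.48900482 1.18844516]
10.1 [ 0.52794829 -0.21119347  0.08705587] [-0.36490373  0.18851255  1.26571773] [ 0.0147386  0.025517  -0.0379414]
12.8917 [ 0.54386683 -0.10681688  0.08702105] [ 0.1088745  -0.13195931  1.04192115] [-0.01485568 -0.01162331  0.00416882]
(array([0.63190405, 0.19121954]), array([0.07412191, 0.99724925], dtype=float32), [np.float32(0.0106), np.float32(0.1189)], 102)
(array([0.49683438, 0.20547241]), array([0.07249719, 0.99736863], dtype=float32), [np.float32(0.0115), np.float32(0.1063)], 92)
```

View pics/t2c.png

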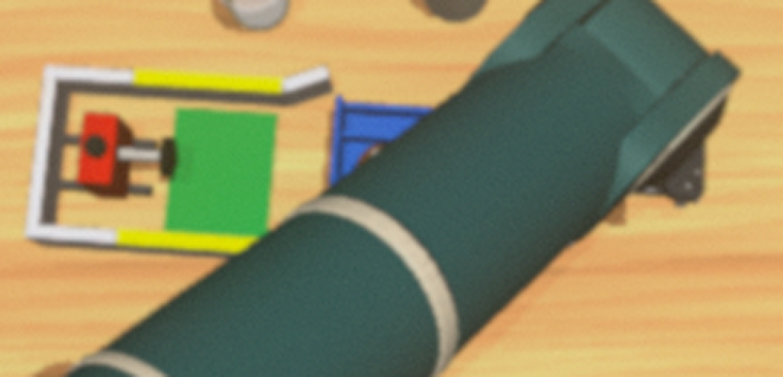

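View pics/side2.png

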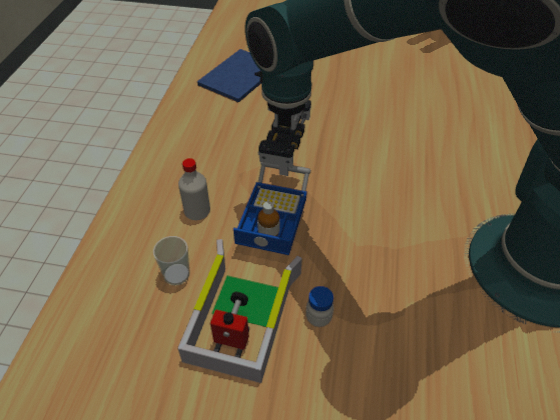

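The side view shows the caddy held with its nose just outside the lead-ins and the disc at about (261,241). I'll measure the disc and nose edge in that view before entering.

```bash
python3 - <<'E'
from h import *
im=cv2.imread('pics/side2.png'); hsv=cv2.cvtColor(im,cv2.COLOR_BGR2HSV)
th=1.4997; d=np.array([np.cos(th),np.sin(th)]); l=np.array([-d[1],d[0]]); M=np.array([0.5613,0.1376])
m=cv2.inRange(hsv,(0,0,70),(180,110,255)); m[:234]=0;m[250:]=0;m[:,:250]=0;m[:,272:]=0
n,_,st,ce=cv2.connectedComponentsWithStats(m); print(st[1:],ce[1:])
i=1+st[1:,4].argmax(); P=onplane('side',[ce[i]],.062)[0,:2]-M; print('nose dock frame',P@d,P@l)
b=cv2.inRange(hsv,(100,130,30),(130,255,255)); b[:180]=0;b[260:]=0;b[:,:230]=0;b[:,312:]=0
c=max(cv2.findContours(b,0,1)[0],key=cv2.contourArea).reshape(-1,2); h=cv2.convexHull(c).reshape(-1,2); a=cv2.approxPolyDP(h,2,True).reshape(-1,2); print(a.tolist())
cv2.imwrite('pics/s2c.png',cv2.resize(cv2.convertScaleAbs(im[170:270,225:315],alpha=1.6),None,fx=6,fy=6,interpolation=2))
g=proj('side',[[*(M+d*(-.05)+l*s*.058),zz] for s in(1,-1) for zz in(.082,.04)]);print('expected nose corners',g)
E
```

```text
[[268 234   4   1   4]
 [255 237  12   9  83]
 [250 247   1   1   1]
 [255 248   2   1   2]
 [260 249   1   1   1]] [[269.5        234.        ]
 [260.6626506  240.87951807]
 [250.         247.        ]
 [255.5        248.        ]
 [260.         249.        ]]
nose dock frame -0.05071806905536071 -0.0012810692216612934
[[256, 183], [305, 191], [305, 199], [288, 254], [235, 242], [234, 228]]
expected nose corners [[289.73382813 241.05521585]
 [289.35609273 254.02709088]
 [232.74512705 229.04632079]
 [234.0706094  242.1164593 ]]
```

View pics/s2c.png

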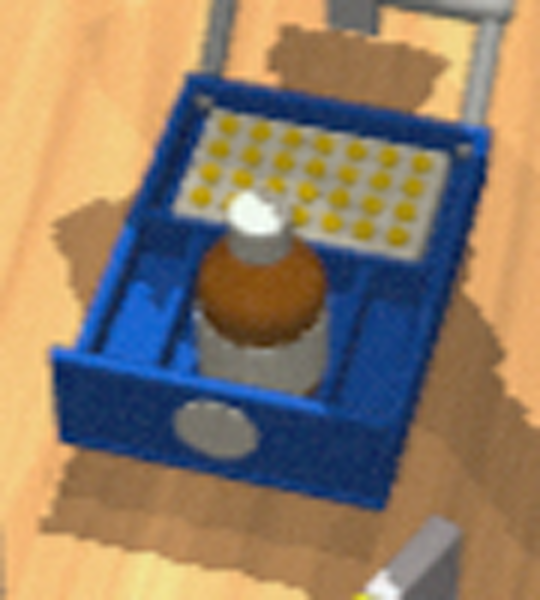

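Nose at −51 mm, 1.3 mm off the centre line and square. I'll drive in, find the buffer by touch, then press in small steps.

```bash
python3 - <<'E'
from h import *
th=1.4997; d=np.array([np.cos(th),np.sin(th),0])
p0=robot.get_state()['ee_pos'].copy()+np.array([-.0005,0,0]); nose0=-0.0507
def st(k):
    s=robot.get_state(); print(k,round(s['time'],2),'nose',round(nose0+(s['ee_pos']-p0)@d,4),'F',s['force'].round(2),'M',s['moment'].round(2)); return s
f0=st('start')['force']
print(robot.move_linear(p0+d*0.1107,0.035,threshold=6)); st('in')
print(robot.move_linear(p0+d*0.170,0.012,threshold=5)); s=st('contact')
c=(s['ee_pos']-p0)@d
for i in range(1,25):
    hit=robot.move_linear(p0+d*(c+0.001*i),0.008,threshold=6)
    s=st(i); F=-(s['force']-f0)@d
    if F>14 or (hit and F>12): break
E
```

```text
start 12.99 nose -0.0507 F [ 0.72 -0.21  1.01] M [-0.03 -0.06 -0.03]
False
in 16.3 nose 0.0599 F [ 0.34 -0.27  1.2 ] M [-0.04 -0.14 -0.06]
True
contact 18.52 nose 0.0818 F [ 0.25 -0.88  2.94] M [-0.03 -0.19 -0.08]
1 18.73 nose 0.0819 F [ 1.43 -0.87  2.24] M [-0.18 -0.11 -0.06]
2 18.96 nose 0.082 F [0.04 0.03 2.6 ] M [-0.1  -0.13 -0.03]
3 19.21 nose 0.0821 F [-0.22  0.14  2.91] M [-0.09 -0.12 -0.07]
4 19.48 nose 0.0822 F [ 0.08 -1.28  2.67] M [-0.1  -0.08 -0.01]
5 19.78 nose 0.0822 F [-0.29  0.35  4.23] M [-0.11 -0.17 -0.06]
6 20.1 nose 0.0822 F [-0.11 -0.86  4.1 ] M [-0.11 -0.1  -0.04]
7 20.44 nose 0.0823 F [ 0.2  -0.02  4.47] M [-0.12 -0.1  -0.04]
8 20.81 nose 0.0823 F [ 0.06 -1.27  3.48] M [ 0.01 -0.06 -0.04]
9 21.19 nose 0.0823 F [-0.04 -0.65  4.34] M [-0.11 -0.09 -0.  ]
10 21.59 nose 0.0823 F [ 0.49 -1.33  3.26] M [-0.03 -0.03  0.06]
11 22.02 nose 0.0824 F [ 1.3  -1.44  4.31] M [-0.05 -0.04 -0.01]
12 22.46 nose 0.0824 F [ 0.44 -0.94  4.53] M [-0.03 -0.07  0.02]
13 22.92 nose 0.0823 F [-0.26 -1.94  4.58] M [-0.04 -0.03  0.06]
14 23.39 nose 0.0823 F [-0.7  -1.18  4.63] M [-0.08  0.    0.07]
15 23.88 nose 0.0824 F [ 0.48 -1.03  3.52] M [-0.06 -0.05  0.03]
16 24.39 nose 0.0824 F [ 0.04 -0.27  4.09] M [-0.04 -0.03  0.03]
17 24.92 nose 0.0824 F [-0.85 -0.79  4.06] M [-0.06 -0.01  0.06]
18 25.46 nose 0.0824 F [ 0.41 -0.53  3.1 ] M [-0.01 -0.03  0.11]
19 26.02 nose 0.0823 F [ 0.   -1.5   4.27] M [-0.02  0.04 -0.01]
20 26.59 nose 0.0823 F [ 0.11 -1.33  4.35] M [ 0.04 -0.04  0.  ]
21 27.18 nose 0.0824 F [ 0.42 -0.85  4.28] M [-0.   -0.02  0.03]
22 27.79 nose 0.0823 F [ 0.25 -0.63  4.17] M [ 0.01 -0.02  0.08]
23 28.42 nose 0.0824 F [-0.1  -0.82  4.47] M [-0.04  0.01  0.05]
24 29.06 nose 0.0824 F [-0.73 -0.12  4.02] M [ 0.02 -0.03  0.06]
```

Each stop relaxes the force, so one slow continuous press with a higher threshold is needed. Contact is at nose ≈ 82 mm.

```bash
python3 - <<'E'
from h import *
th=1.4997; d=np.array([np.cos(th),np.sin(th),0])
s=robot.get_state(); p=s['ee_pos'].copy(); print(p)
hit=robot.move_linear(p+d*0.022,0.008,threshold=13.5)
s=robot.get_state(); q=s['ee_pos']; print(hit,s['time'],'travel',(q-p)@d,q,s['force'],s['moment'],s['opening'])
im=snap('side','side3.png'); cv2.imwrite('pics/s3c.png',cv2.resize(cv2.convertScaleAbs(im[200:380,160:320],alpha=1.6),None,fx=3.3,fy=3.3,interpolation=2))
E
```

```text
[0.55269541 0.02591747 0.08694411]
True 30.8667 travel 0.013109210093249765 [0.55356888 0.03899768 0.08700497] [-0.15191775 -2.50267753  4.59031386] [-0.3319133   0.04011118  0.06064533] 0.013232580956856024
```

View pics/s3c.png

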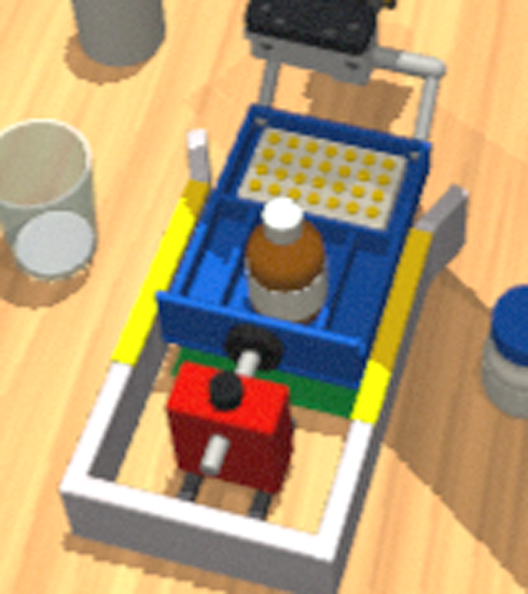

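The caddy sits square between the rails with its disc on the buffer, and the bottle is standing. I'll make one confirming press, then release and check.

```bash
python3 - <<'E'
from h import *
th=1.4997; d=np.array([np.cos(th),np.sin(th),0])
p=robot.get_state()['ee_pos'].copy()
hit=robot.move_linear(p+d*0.008,0.006,threshold=12.5)
s=robot.get_state(); q=s['ee_pos'].copy(); print(hit,s['time'],'travel',(q-p)@d,s['force'])
robot.gripper_to(0.036)
s=robot.get_state(); print(s['opening'],s['force'],s['ee_pos'])
u=s['ee_pos'].copy(); u[2]=.16
robot.move_linear(u,0.08,threshold=10); u[2]=.27
robot.move_linear(u,0.15); u[:2]-=d[:2]*.1
robot.move_linear(u,0.15); robot.pause(.5)
im=snap('side','side4.png'); cv2.imwrite('pics/s4c.png',cv2.resize(cv2.convertScaleAbs(im[150:380,160:330],alpha=1.6),None,fx=2.6,fy=2.6,interpolation=2))
M=np.array([0.5613,0.1376]); l=np.array([-d[1],d[0]])
im=snap('top','top4.png')
s=robot.get_state(); print(s['time'],s['ee_pos'],s['force'])
E
```

```text
True 31.5083 travel 2.956128827296404e-05 [-0.31211639 -1.28795761  3.42271242]
0.03581329827137045 [-0.07720609 -0.91892839 -0.22691417] [0.55348297 0.03885359 0.08703706]
35.4333 [ 0.54638628 -0.06086054  0.2700029 ] [ 0.31120552 -0.09162997  0.50994989]
```

View pics/s4c.png

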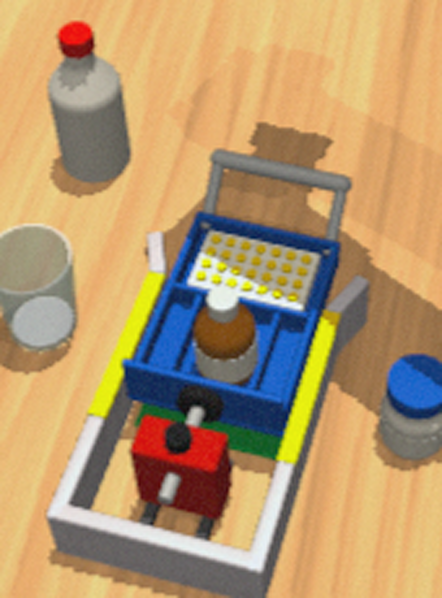

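The second press gave no further travel, so the buffer is on its stop. The caddy is released and square in the bay with its bottle standing, and the bystanders haven't moved.

```bash
python3 -c "
from rig import robot
print(robot.sign_off())"
```

```text
the job is handed in; nothing more can be done
None
```

The caddy is parked square in the bay with the buffer pressed to its stop, the gripper is clear of it, and the job was handed in at about 35 s; `sign_off` returned no verdict, and I inferred the castors trail from the straight push rather than measuring them.

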